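# Seat the temperature probe in the propagator's hidden sensor well

### The arm

A 7-joint arm with a two-finger parallel gripper is mounted at the origin on the work surface. World frame = base frame: x ahead of the robot, y to its left, z up, the work surface at z = 0. Lengths are in m, angles in rad, forces in N, time in s.
With the tool pointing down it reaches from about 0.425 to 0.975 m from the base axis. Payload 16.7 kg.
Tool frame: the origin (TCP) lies at the centre of the arm's flange, where the gripper is bolted on; the fingertips stand 173 mm ahead of it and the grasp point (between the pads) lies 155 mm ahead of it; z points along the fingers, y is the direction in which the jaws open and shut (so a half turn about z gives the same grasp; the last joint's range is limited). The gripper opens to 85 mm and grips with 20 to 120 N. Pads are 22 mm wide; open, the fingers measure 114 mm over their backs; the gripper's body (76 mm by 85 mm) begins 54 mm behind the grasp point. The pads swing forward as they close: fully open they stand 13 mm farther back than shut.
Start: joints at [-1.313, 0.426, 0.074, 1.606, -0.034, 1.111, -0.067], TCP at [0.267, 0.62, 0.405] pointing down, gripper open.
Joint ranges: [-2.85, 2.85], [-0.5, 2.14], [-1.23, 1.37], [0.21, 2.46], [-1.02, 4.16], [0.16, 2.05], [-2.73, 2.73]. Speed limits (rad/s): [1.89, 1.89, 2.39, 2.39, 3.01, 3.01, 3.01].

### API

Orientations are given as a 3x3 rotation matrix whose columns are the frame's x, y, z axes.
In Python, from cell import bot, optics, search_frame, landmark_of gives the robot as it stands.
- The arm moves only by the tool move_arm, never from a script. Its argument "motion" is one flat list of numbers, 6 for each row, row after row: the shift along the world's x, y, z in cm, then the turn, a rotation vector about the world's x, y, z in rad. In form: [x, y, z, rx, ry, rz, x, y, z, rx, ry, rz, ...]. A call has 1 to 20 rows; each row shifts and turns the pose as measured when the row begins; what a row does not reach is not made up. A row lasts 1/10 s, in which the tool goes at most 50 mm and 8.59 degrees, less where a joint would pass 70% of its speed; a pose out of reach is approached as far as the arm can. A call is refused whole if a number of a shift passes 5 or a number of a turn 0.15, either way. A call with a gripper value outside its range is refused whole. "gripper" is the opening, from -1 (shut) to 1 (fully open), set as the call begins (left out, the last holds). The fingers move at their own pace and stop on an object; "newtons" is the grip in N (left out, the last holds). Time passes only in rows, so rows that do not move let the fingers close. It gives the time, the measured TCP pose, the force and the opening at its end, in the units of the state.
- bot.read_state(): the state, without advancing time (a new reading comes with each control period).
- optics.capture(name): name is "scene" or "top" or "wrist"; returns a dict with "color" (420x560x3 uint8, red, green, blue), "vfov" (degrees; the focal length in pixels is half the picture's height over the tangent of half this angle, whatever the lens; pixels are square), "cx", "cy" (the principal point, pixels), "xyz" and "rotation" of the camera in the world. Camera axes: x right, y down, z forward; pixel columns grow to the right and rows downward; lengths in m; the calibration is good to about 2 mm. A picture is of the moment at which its call begins. There is no depth.
- bot.job_done(): hands the job in, once; it reports no verdict.
Trained networks look in the newest picture that a camera, given by its name, has taken for a name from the list of things; names that differ only in an ending like _2 or _b are one class to them, and where a whole thing is asked for, a point or a joint stands for the part that bears it (a point fixed in the world has none). Each returns a list of dicts, best first, with "p" (0 to 1); they miss things now and then, are a little off and sometimes report something else, mostly with a low value. They report only what shows in the picture. A call takes as long as a camera call. They do not tell look-alikes from the thing itself.
- search_frame(camera, query): "position" ([x, y, z] in m, in the coordinates of the camera as it stood for that picture, good to about 4 mm: the middle of the surface that is visible of it).
- landmark_of(camera, query): "position" ([x, y, z] in m, in the coordinates of the camera as it stood for that picture, good to about 4 mm: a listed point, or the origin of a listed thing).
The state is a dict: "clock": time; "joint_positions": joint angles; "joint_velocities": joint speeds; "tau": joint torques, N m; "tcp_pos": TCP position; "tool_rot": TCP orientation; "force": force on the tool from outside, world axes, zero at the start; "torque": the same for the moment, N m; "grip_width": opening from 0.0 (shut) to 1.0 (fully open).
Only numpy, scipy, OpenCV 4.12 (cv2) and the standard library are available. Lean on these libraries where they do the work, as an engineer would, in place of code of your own. Each camera call takes 0.05 s, during which the arm holds its last target.

### The job

Pick up the yellow temperature probe and put its steel stem into the slot under the orange hood of the heated propagator, feel gently along the slot's hidden back wall for the sensor well, and push the stem fully home in it. Then let go so that the probe stays there, level and at rest. Press the probe only lightly on the propagator (never 30 N or more) and leave everything else on the bench where it is.

Things in the scene. Friction and masses are not known exactly. Their poses are not given: they have to be found in the camera images.
- probe: Wireless temperature probe, loose, about 90 g: upright yellow handle block 36 (x) x 22 (y) x 50 (z) mm with a level steel stem sticking out of its +x face. It starts standing on the table on the handle's underside. Origin: centre of the handle's underside; x along the stem to its nose, z up. Hold it from above by the handle's two 36 x 50 mm sides, 22 mm apart.
- probe_tip (a point): Centre of the nose, the free end of the rigid round stem: 97 mm ahead of the handle's middle, 25 mm above its underside (the stem's axis). The stem is 10 mm in diameter and 79 mm long; the last 5 mm taper to a flat 4 mm nose. Same axes as the probe.
- propagator: Heated propagator, fixed, rigid: black box 240 (x) x 300 (y) x 105 (z) mm, its front towards the robot. On top, from 87 mm behind the front, a seedling tray, rim 140 mm above the table, leaves to 190 mm. Origin: on the table under the middle of the front face; x level into the machine, z up. The probe must never be pressed on it with 30 N or more.
- slot (a point): Middle of the front edge of the slot's flat floor, 65 mm above the table; axes as the propagator's. The slot opens in the front face under the orange hood (110 mm wide, seen from above): 110 mm wide (y -55 to 55 mm), 24 mm high (roof 89 mm above the table), 30 mm deep to a flat upright back wall.
- back_wall (a point): Point on the slot's back wall, mid-width, 30 mm behind the front face, 71 mm above the table. The wall has one round well, 12 mm wide, running 37 mm deep along +x, its axis 71 mm up, so its lowest line is flush with the floor: a level stem lying on the floor has the right height. Its y is anywhere within 36 mm of this point, new each time, unmeasured and unseen: feel for it.
- beaker: Bystander, leave alone: white plastic beaker, 80 mm wide, 120 mm tall. Origin: centre of its underside. It and the probe stand on opposite sides of the propagator, either way round.
- dosing_cup: Bystander, leave alone: small white cup, 54 mm wide, 60 mm tall. Origin: centre of its underside.
- timer: Bystander, leave alone: black timer box, 80 x 80 x 75 mm. Origin: centre of its underside.
- scoop: Bystander, leave alone: steel spoon 140 mm long lying on the table. Origin: its underside; x along its length.
- hose_clip: Bystander, leave alone: grey plastic clip about 66 x 60 x 18 mm lying on the table. Origin: underside of its cross-piece.
Mind the look-alikes: they are no part of the job. Leave any red look-alike of the probe alone.

How it is judged:
On the way, in this order (a step that is already met when the one before it is completed fails the run):
1. the probe is lifted off the table (height (world z) of probe above 0.03 m), for 0.2 s.
2. the stem's nose is inside the propagator's slot (x of probe_tip in the frame of propagator above 0.01 m and y of probe_tip in the frame of propagator between -0.055 and 0.055 m and z of probe_tip in the frame of propagator between 0.065 and 0.089 m), for 0.1 s.
At the end, for the whole second after the job is handed in: The probe rests, released and still (under 10 mm/s), with its stem in the well: the nose at least 30 mm deep in the 37 mm well (60 mm or more behind the propagator's front face), stem within 0.12 rad of the propagator's x axis, handle upright within 0.2 rad (x of probe_tip in the frame of propagator above 0.06 m and y of probe_tip in the frame of propagator between -0.05 and 0.05 m and z of probe_tip in the frame of propagator between 0.062 and 0.08 m and angle between the x axis of probe and the x axis of propagator, either way round below 0.12 rad and angle between probe's own z axis and vertical below 0.2 rad and linear speed of probe below 0.01 m/s and angular speed of probe below 0.1 rad/s); the robot touches nothing.
It fails at once if the probe is pressed on the propagator with 30 N or more (contact force between probe and propagator above 30 N).
It fails at once if a bystander is moved by more than 30 mm (distance of any of beaker, dosing_cup, timer, scoop, hose_clip from where it was at the start of the episode above 0.03 m).
It also fails if it takes over 72 s, if anything falls off the work surface, if the arm or the gripper's body presses on something with over 40 N, if the wrist force passes 120 N, or if a joint passes its speed limit or range.

## Working session

There is one attempt and no reset: what is moved stays moved. The work goes in short steps, Python scripts to look and compute and a tool call to move; the robot and the scene stay as the last step left them, time stands still between calls to the robot, and variables do not carry over. Pictures are saved under pics/ and viewed, and the job is handed in when it is done.

Besides the shell and the picture viewer there is one more tool, called as name(argument=value, ...) on one line, values as JSON. move_arm: Moves the arm, as the interface text tells. Its arguments: {"type":"object","properties":{"motion":{"type":"array","items":{"type":"number"}},"gripper":{"type":"number"},"newtons":{"type":"number"}},"required":["motion"]}

```bash
ls; mkdir -p pics; cat > h.py <<'E'
import numpy as np, cv2
from cell import bot, optics, search_frame, landmark_of
def cap(n,f=None):
    c=optics.capture(n)
    if f: cv2.imwrite('pics/'+f,c['color'][:,:,::-1])
    return c
def w(c,p): return np.array(c['xyz'])+np.array(c['rotation'])@np.array(p)
def px(c,P):
    q=np.array(c['rotation']).T@(np.array(P)-np.array(c['xyz'])); f=210/np.tan(np.radians(c['vfov']/2))
    return c['cx']+f*q[0]/q[2], c['cy']+f*q[1]/q[2]
def ray(c,u,v,z):
    f=210/np.tan(np.radians(c['vfov']/2)); d=np.array(c['rotation'])@np.array([(u-c['cx'])/f,(v-c['cy'])/f,1]); o=np.array(c['xyz'])
    return o+d*(z-o[2])/d[2]
E
python3 - <<'E'
from h import *
np.set_printoptions(precision=4,suppress=True)
s=bot.read_state();print(s)
for n in ['scene','top']:
    c=cap(n,n+'0.png');print(n,c['xyz'],c['vfov'],c['cx'],c['cy'])
    for q in ['probe','probe_tip','propagator','slot','back_wall','beaker','timer','dosing_cup','scoop','hose_clip']:
        for r in landmark_of(n,q)[:3]:
            P=w(c,r['position']);print(q,round(r['p'],2),P,np.round(px(c,P)))
E
```

```text
pics
{'clock': 0.0, 'joint_positions': array([-1.3136,  0.4267,  0.0738,  1.6066, -0.0341,  1.1108, -0.0671]), 'joint_velocities': array([-0.0014, -0.    , -0.0002,  0.0009,  0.0006,  0.0002, -0.0008]), 'tau': array([ -0.0006, -94.9859,   3.7606, -46.353 ,   0.0192,   0.0101,
         0.0001]), 'tcp_pos': array([0.267 , 0.6198, 0.404 ]), 'tool_rot': array([[-0.9184,  0.3957, -0.0004],
       [ 0.3957,  0.9184, -0.0012],
       [-0.0001, -0.0013, -1.    ]]), 'force': array([-0.3479,  0.5093,  0.1737]), 'torque': array([0.0577, 0.0176, 0.027 ]), 'grip_width': 0.9989784763845344}
scene [1.3162 0.011  1.0987] 43.92623473418373 285.39241469628314 215.43168589694017
probe 0.71 [ 0.3162 -0.442   0.0024] [126. 169.]
probe 0.69 [ 0.4913 -0.4345  0.0013] [115. 219.]
probe 0.59 [ 0.487  -0.325   0.0064] [157. 217.]
probe_tip 0.81 [ 0.4089 -0.4721  0.0264] [105. 188.]
probe_tip 0.67 [ 0.59   -0.3333  0.0274] [145. 245.]
propagator 0.63 [ 0.5831 -0.0398  0.0035] [263. 250.]
propagator 0.48 [ 0.6172 -0.0402  0.0702] [262. 246.]
slot 0.56 [ 0.5904 -0.0428  0.0625] [262. 239.]
back_wall 0.92 [ 0.620
[... 564 characters left out ...]
be 0.61 [ 0.4935 -0.4313 -0.0013] [418. 216.]
probe 0.54 [ 0.3133 -0.4382  0.0013] [420. 268.]
probe_tip 0.66 [ 0.5744 -0.4867  0.0215] [435. 193.]
probe_tip 0.6 [ 0.4098 -0.4678  0.0281] [430. 240.]
probe_tip 0.57 [ 0.5904 -0.334   0.0271] [391. 187.]
propagator 0.59 [ 0.5885 -0.0407 -0.002 ] [306. 188.]
slot 0.56 [ 0.5852 -0.0412  0.0632] [307. 187.]
slot 0.51 [0.416  0.005  0.0003] [293. 237.]
back_wall 0.93 [ 0.6163 -0.0348  0.0701] [305. 178.]
timer 0.84 [ 0.686  -0.3831  0.0072] [404. 161.]
dosing_cup 0.66 [ 0.6459  0.4061 -0.0009] [180. 170.]
scoop 0.79 [0.4151 0.0056 0.003 ] [293. 237.]
scoop 0.41 [ 0.4935 -0.3264 -0.0001] [388. 216.]
hose_clip 0.79 [0.594  0.4867 0.0039] [156. 185.]
```

View pics/scene0.png

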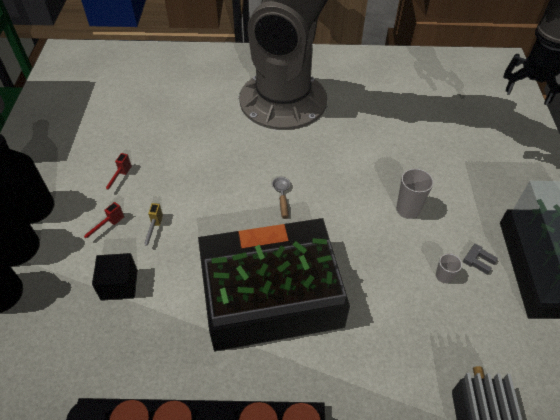

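View pics/top0.png

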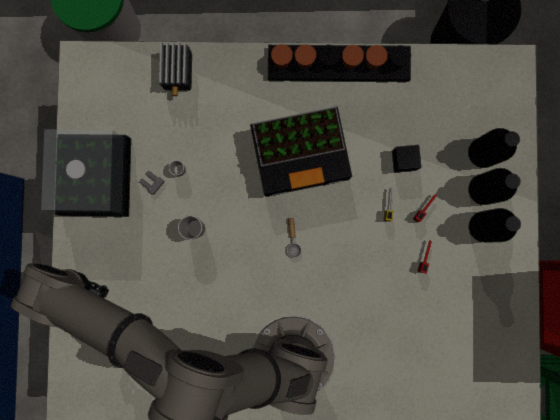

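```bash
python3 - <<'E'
import cv2
a=cv2.imread('pics/scene0.png')[140:300,70:330];cv2.imwrite('pics/crs.png',cv2.resize(a,None,fx=3,fy=3,interpolation=cv2.INTER_CUBIC))
a=cv2.imread('pics/top0.png')[140:300,260:460];cv2.imwrite('pics/crt.png',cv2.resize(a,None,fx=3.5,fy=3.5,interpolation=cv2.INTER_CUBIC))
E
```

```text
(no output)
```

View pics/crs.png

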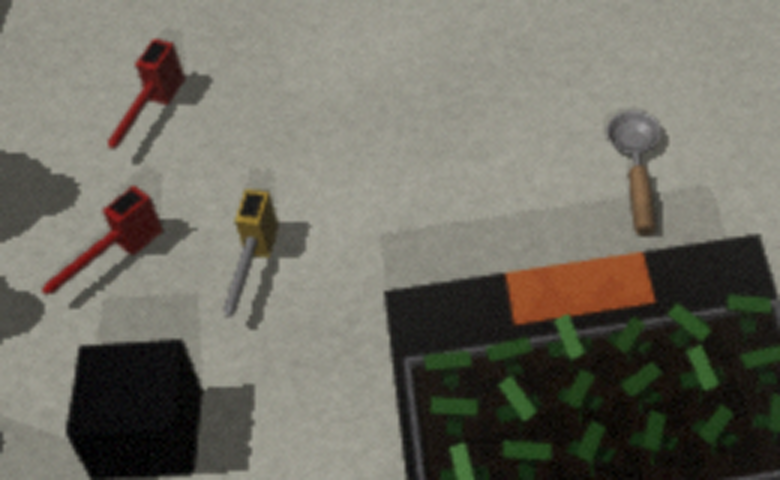

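View pics/crt.png

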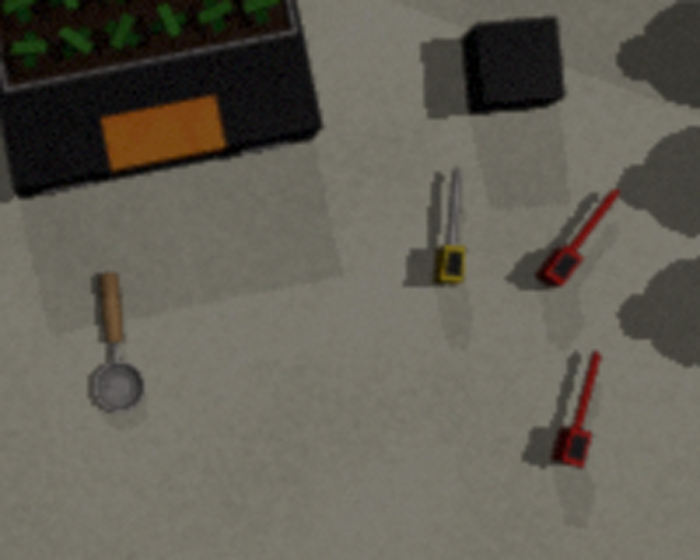

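Candidates for the probe in the top image: yellow at (388,216), red look-alike at (420,216) and red look-alike at (422,268). By colour, the yellow one at (388,216) with the steel stem is the target, and the crop confirms it. The propagator with the orange hood is at (307,180). The box at the left edge, (90,175), has no hood.

```bash
python3 - <<'E'
from h import *
np.set_printoptions(precision=4,suppress=True)
for n in ['top','scene']:
    c=cap(n); im=c['color'].astype(int); r,g,b=im[...,0],im[...,1],im[...,2]
    m=((r>120)&(g<0.65*r)&(g>0.3*r)&(b<0.35*r)).astype(np.uint8)
    k,l,st,ce=cv2.connectedComponentsWithStats(m)
    for i in range(1,k):
        if st[i,4]>150:
            q=cv2.boxPoints(cv2.minAreaRect(np.argwhere(l==i)[:,::-1].astype(np.float32)))
            print(n,'hood',st[i],q.round(1).tolist())
            for z in (.105,.115): print(z,[ray(c,u,v,z)[:2].round(4).tolist() for u,v in q])
    m=((r>90)&(g>0.65*r)&(b<0.4*r)).astype(np.uint8)
    k,l,st,ce=cv2.connectedComponentsWithStats(m)
    for i in range(1,k):
        if st[i,4]>15: 
            print(n,'yellow',st[i],ce[i], ray(c,*ce[i],.05))
E
```

```text
top hood [291 169  32  18 329] [[290.1000061035156, 174.39999389648438], [320.1000061035156, 168.39999389648438], [322.5, 180.3000030517578], [292.5, 186.3000030517578]]
0.105 [[0.6219, 0.0169], [0.6429, -0.0827], [0.6032, -0.0909], [0.5821, 0.0085]]
0.115 [[0.6205, 0.0169], [0.6415, -0.0821], [0.6019, -0.0903], [0.581, 0.0086]]
top yellow [173  87   4   7  21] [174.7143  90.2857] [0.9183 0.4199 0.05  ]
scene hood [239 225  49  23 765] [[238.6999969482422, 231.0], [284.70001220703125, 223.6999969482422], [287.29998779296875, 240.1999969482422], [241.3000030517578, 247.39999389648438]]
0.105 [[0.5989, -0.0955], [0.575, 0.0125], [0.6225, 0.0192], [0.6453, -0.0864]]
0.115 [[0.6061, -0.0945], [0.5825, 0.0124], [0.6295, 0.0191], [0.6521, -0.0854]]
scene yellow [149 205  10  10  27] [154.0741 211.4444] [ 0.5029 -0.3208  0.05  ]
```

move_arm(motion=[3,-4,0.5,0,0,0,3,-4,0.5,0,0,0,3,-4,0.5,0,0,0,3,-4,0,0,0,0,3,-4,0,0,0,0,3,-4,0,0,0,0,3,-4,0,0,0,0,3,-4,0,0,0,0,0,-5,0,0,0,0,0,-5,0,0,0,0], gripper=1, newtons=25)

```text
clock: 2.2
tcp_pos: [0.5041, 0.2007, 0.42]
tool_rot: [[-0.923, 0.385, 0.001], [0.385, 0.923, 0.003], [0.0, 0.003, -1.0]]
force: [1.4, 0.1, 0.0]
grip_width: 0.999
```

move_arm(motion=[0,-5,0,0,0,0.03,0,-5,0,0,0,0.03,0,-5,0,0,0,0.03,0,-5,0,0,0,0.03,0,-5,0,0,0,0.03,0,-5,0,0,0,0.03,0,-5,0,0,0,0.03,0,-5,0,0,0,0.03,0,-5,0,0,0,0.03,-1,-5,-2,0,0,0.02,0,-2.5,-2,0,0,0,0,0,-2,0,0,0,0,0,0,0,0,0])

```text
clock: 3.5
tcp_pos: [0.4889, -0.3288, 0.3646]
tool_rot: [[-0.995, 0.101, 0.009], [0.101, 0.995, 0.003], [-0.009, 0.003, -1.0]]
force: [-0.4, 0.4, 0.1]
grip_width: 1.002
```

```bash
python3 - <<'E'
from h import *
np.set_printoptions(precision=4,suppress=True)
s=bot.read_state();print(s['tcp_pos'],s['tool_rot'],s['joint_positions'])
c=cap('wrist','w1.png');print(c['xyz'],c['vfov'])
for q in ['probe','probe_tip']:
    for r in landmark_of('wrist',q)[:3]:
        P=w(c,r['position']);print(q,round(r['p'],2),P,np.round(px(c,P)))
E
```

```text
[ 0.4889 -0.3288  0.3646] [[-0.9949  0.1009  0.009 ]
 [ 0.1009  0.9949  0.0025]
 [-0.0087  0.0034 -1.    ]] [ 0.0452  0.3619  0.5541  1.8711 -0.237   0.9661  2.1747]
[ 0.4091 -0.3218  0.3335] 58.8852883700971
probe 0.86 [ 0.4915 -0.4283 -0.0005] [172. 193.]
probe 0.83 [ 0.4915 -0.3263  0.0017] [281. 183.]
probe_tip 0.93 [ 0.4101 -0.4711  0.0276] [ 89. 109.]
probe_tip 0.82 [ 0.5726 -0.4892  0.0229] [118. 288.]
probe_tip 0.72 [ 0.5881 -0.3313  0.0236] [286. 288.]
```

View pics/w1.png

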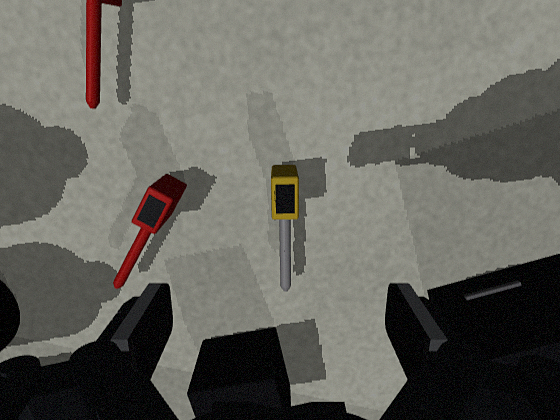

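```bash
python3 - <<'E'
from h import *
np.set_printoptions(precision=4,suppress=True)
c=cap('wrist')
a=c['color'][150:300,250:330,::-1];cv2.imwrite('pics/w1c.png',cv2.resize(a,None,fx=4,fy=4,interpolation=cv2.INTER_CUBIC))
im=c['color'].astype(int); r,g,b=im[...,0],im[...,1],im[...,2]
m=((r>90)&(g>0.6*r)&(g<.9*r)&(b<0.4*r)).astype(np.uint8); ys,xs=np.nonzero(m[150:230,250:330]); print('bbox',xs.min()+250,xs.max()+250,ys.min()+150,ys.max()+150)
for row in range(176,222,3):
    x=np.nonzero(m[row,250:330])[0]+250; print(row,x.min() if len(x) else None,x.max() if len(x) else None,end=' | ')
print()
for row in (230,245,260,275,283):
    L=im[row,265:310].sum(1); print(row,L.tolist())
for u,v,z in [(285.5,220,.05),(285.5,180,.05),(285.5,225,.025),(286.5,288,.025)]: print(ray(c,u,v,z))
E
```

```text
bbox 271 297 173 214
176 271 297 | 179 271 296 | 182 271 297 | 185 271 297 | 188 271 297 | 191 271 297 | 194 271 297 | 197 271 296 | 200 271 296 | 203 271 296 | 206 271 296 | 209 271 296 | 212 271 296 | 215 None None | 218 None None | 221 None None | 
230 [414, 415, 348, 364, 362, 379, 382, 382, 381, 378, 379, 378, 382, 259, 248, 315, 332, 369, 394, 326, 322, 309, 271, 209, 122, 483, 437, 434, 310, 218, 237, 246, 239, 249, 254, 254, 250, 245, 228, 220, 453, 437, 429, 419, 434]
245 [420, 413, 422, 433, 442, 430, 425, 426, 361, 377, 400, 395, 407, 397, 235, 298, 339, 366, 377, 344, 325, 305, 270, 225, 117, 483, 456, 468, 228, 245, 246, 273, 254, 264, 257, 248, 244, 240, 218, 454, 427, 415, 407, 414, 399]
260 [430, 436, 431, 426, 413, 407, 405, 405, 416, 406, 427, 442, 424, 448, 245, 290, 316, 356, 369, 354, 326, 306, 286, 225, 122, 313, 440, 418, 378, 221, 218, 251, 239, 247, 255, 245, 245, 237, 237, 187, 459, 441, 421, 427, 424]
275 [419, 428, 405, 422, 406, 413, 393, 399, 410, 421, 430, 419, 449, 459, 285, 275, 301, 345, 355, 346, 324, 304, 277, 219, 134, 340, 430, 412, 424, 423, 432, 415, 425, 419, 426, 439, 434, 411, 417, 431, 416, 416, 424, 418, 413]
283 [437, 442, 445, 442, 435, 433, 427, 431, 412, 416, 422, 436, 435, 432, 435, 376, 276, 319, 342, 338, 333, 299, 265, 209, 366, 442, 428, 434, 435, 441, 448, 442, 428, 410, 415, 406, 424, 423, 413, 413, 417, 437, 408, 408, 412]
[ 0.5143 -0.3249  0.05  ]
[ 0.4809 -0.3218  0.05  ]
[ 0.5282 -0.3257  0.025 ]
[ 0.5919 -0.3306  0.025 ]
```

View pics/w1c.png

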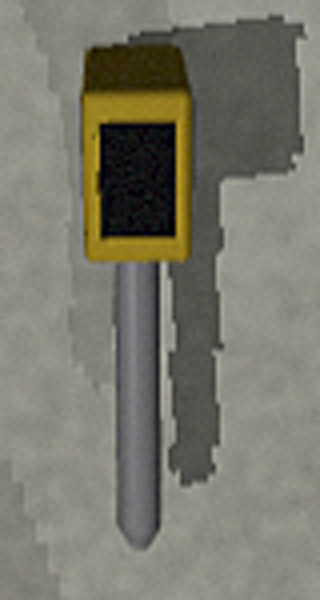

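```bash
python3 - <<'E'
from h import *
np.set_printoptions(precision=4,suppress=True)
c=cap('wrist')
A=ray(c,284.4,215.5,.05);B=ray(c,284.4,173,.05);print(A,B,(A+B)/2)
C=ray(c,283.7,230,.025);D=ray(c,284.3,287,.025);print(C,D,np.arctan2(*(D-C)[1::-1]))
h=np.arctan2(*(D-C)[1::-1]);print(D[:2]-.097*np.array([np.cos(h),np.sin(h)]))
s=bot.read_state();y=s['tool_rot'][:,1];print(np.arctan2(y[1],y[0])-np.pi/2,s['clock'])
E
```

```text
[ 0.5109 -0.3252  0.05  ] [ 0.4757 -0.3219  0.05  ] [ 0.4933 -0.3236  0.05  ]
[ 0.5333 -0.3275  0.025 ] [ 0.5912 -0.3323  0.025 ] -0.08355758434264958
[ 0.4945 -0.3242]
-0.09831208209911058 3.75
```

move_arm(motion=[0.4,0.5,-3,-0.0025,0.009,0.008,0,0,-3,0,0,0,0,0,-3,0,0,0,0,0,-3,0,0,0,0,0,0,0,0,0])

```text
clock: 4.25
tcp_pos: [0.498, -0.3192, 0.2507]
tool_rot: [[-0.996, 0.082, 0.016], [0.082, 0.997, -0.003], [-0.016, -0.001, -1.0]]
force: [0.1, 1.2, -0.2]
grip_width: 0.999
```

```bash
python3 - <<'E'
from h import *
s=bot.read_state();print(s['tcp_pos'],s['tool_rot'],s['joint_positions'])
c=cap('wrist','w2.png')
E
```

```text
[ 0.49798976 -0.31923328  0.25067722] [[-0.99646875  0.08241271  0.01606777]
 [ 0.08237846  0.99659723 -0.00278305]
 [-0.01624245 -0.00144958 -0.99986703]] [ 0.09823278  0.51124012  0.47164111  1.94865766 -0.34299164  0.74354374
  2.25856809]
```

View pics/w2.png

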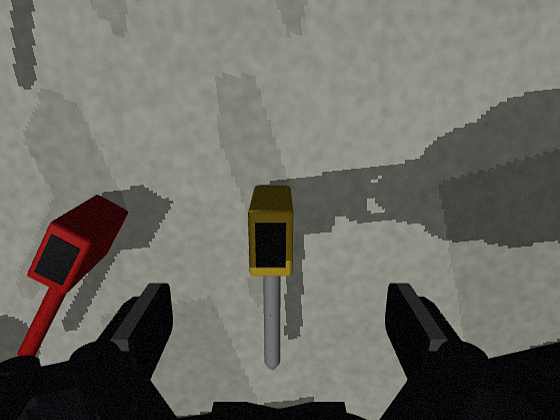

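move_arm(motion=[-0.5,-0.5,-2,0.003,0.016,0,0,0,-1.5,0,0,0,0,0,0,0,0,0])

```text
clock: 4.6
tcp_pos: [0.4961, -0.325, 0.2224]
tool_rot: [[-0.997, 0.081, 0.009], [0.081, 0.997, -0.003], [-0.009, -0.002, -1.0]]
force: [0.1, -1.4, -0.9]
grip_width: 1.0
```

```bash
python3 - <<'E'
from h import *
s=bot.read_state();print(s['tcp_pos'],s['tool_rot'])
c=cap('wrist','w3.png')
A=ray(c,280,300,.05); print(px(c,s['tcp_pos']+.155*s['tool_rot'][:,2]))
E
```

```text
[ 0.4960846  -0.32496006  0.22238447] [[-0.99668893  0.08080543  0.00903613]
 [ 0.08078113  0.99672728 -0.00302378]
 [-0.0092509  -0.00228381 -0.9999546 ]]
(np.float64(281.31989187967264), np.float64(310.4505887529152))
```

View pics/w3.png

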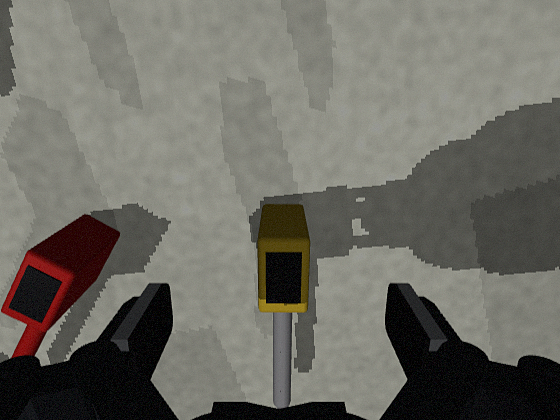

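move_arm(motion=[-0.4,0,-1.5,0.003,0.009,0,-0.1,0,-1.3,0,0.004,0,0,0,-0.8,0,0,0,0,0,0,0,0,0])

```text
clock: 5.05
tcp_pos: [0.4923, -0.3253, 0.1878]
tool_rot: [[-0.997, 0.08, 0.0], [0.08, 0.997, -0.002], [-0.001, -0.002, -1.0]]
force: [0.9, -0.3, 0.1]
grip_width: 1.002
```

move_arm(motion=[0,0,0,0,0,0,0,0,0,0,0,0,0,0,0,0,0,0,0,0,0,0,0,0,0,0,0,0,0,0,0,0,0,0,0,0,0,0,0,0,0,0,0,0,0,0,0,0], gripper=-1, newtons=30)

```text
clock: 5.85
tcp_pos: [0.4927, -0.3255, 0.1888]
tool_rot: [[-0.997, 0.08, 0.002], [0.08, 0.997, -0.002], [-0.002, -0.002, -1.0]]
force: [-0.3, 0.2, -0.7]
grip_width: 0.253
```

```bash
python3 - <<'E'
from h import *
s=bot.read_state();print(s['tcp_pos'],s['tool_rot'],s['grip_width'],s['force'])
c=cap('wrist','w4.png')
E
```

```text
[ 0.49271803 -0.3255144   0.18878404] [[-0.99675627  0.0804631   0.00162385]
 [ 0.08045955  0.99675557 -0.00214523]
 [-0.00179119 -0.00200762 -0.99999638]] 0.2525367460657541 [-0.32489048  0.1726458  -0.67332841]
```

View pics/w4.png

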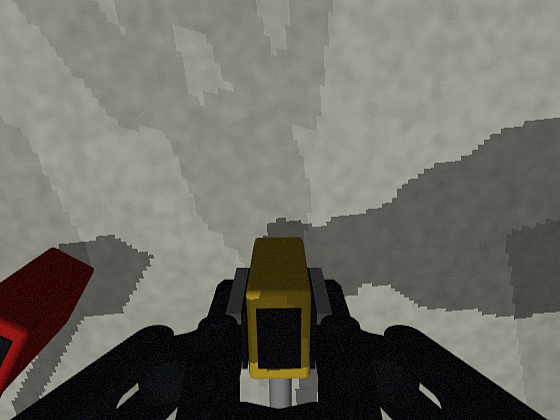

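move_arm(motion=[0,0,2,0,0,0,0,0,3,0,0,0,0,0,4,0,0,0,0,0,4,0,0,0,0,0,3,0,0,0,-1,3,0,0,0,0.05,-1,3,0,0,0,0.05,-1,3,0,0,0,0.05,-1,3,0,0,0,0.05,-1,3,0,0,0,0.05,0,3,0,0,0,0.05,0,3,0,0,0,0,0,3,0,0,0,0,0,0,0,0,0,0,0,0,0,0,0,0])

```text
clock: 7.4
tcp_pos: [0.4365, -0.0776, 0.3553]
tool_rot: [[-0.974, -0.228, 0.004], [-0.228, 0.974, -0.002], [-0.003, -0.003, -1.0]]
force: [-0.6, -0.1, -1.5]
grip_width: 0.253
```

```bash
python3 - <<'E'
from h import *
np.set_printoptions(precision=4,suppress=True)
s=bot.read_state();print(s['tcp_pos'],s['tool_rot'],s['grip_width'],s['force'],s['joint_positions'])
for n in ['wrist','top','scene']:
    c=cap(n,n+'5.png')
    for q in ['probe','probe_tip','propagator','slot','back_wall']:
        for r in landmark_of(n,q)[:3]:
            P=w(c,r['position']);print(n,q,round(r['p'],2),P,np.round(px(c,P)))
E
```

```text
[ 0.4365 -0.0776  0.3553] [[-0.9737 -0.2279  0.0035]
 [-0.2279  0.9737 -0.002 ]
 [-0.003  -0.0028 -1.    ]] 0.2534443261766068 [-0.6432 -0.0637 -1.487 ] [-0.3447  0.0972  0.4017  2.1762 -0.0472  0.8728  1.8863]
wrist probe 0.96 [ 0.4378 -0.0774  0.1704] [281. 276.]
wrist propagator 0.17 [ 0.4385 -0.0798  0.1681] [276. 274.]
wrist slot 0.7 [ 0.585  -0.0476  0.0648] [275. 374.]
wrist back_wall 0.88 [ 0.6163 -0.041   0.0696] [274. 408.]
top probe 0.59 [ 0.4926 -0.4353 -0.0006] [419. 216.]
top probe 0.48 [ 0.3172 -0.4401 -0.0029] [420. 267.]
top probe_tip 0.64 [ 0.5728 -0.4883  0.0247] [436. 193.]
top probe_tip 0.43 [ 0.4121 -0.4636  0.0264] [429. 239.]
top probe_tip 0.28 [ 0.583  -0.0428  0.0626] [307. 188.]
top propagator 0.92 [ 0.5863 -0.0397 -0.001 ] [306. 189.]
top slot 0.84 [ 0.5868 -0.0421  0.0664] [307. 186.]
top back_wall 0.75 [ 0.6187 -0.0359  0.0704] [306. 177.]
scene probe 0.76 [ 0.4934 -0.4326  0.003 ] [116. 219.]
scene probe 0.75 [ 0.4331 -0.0782  0.1691] [249. 161.]
scene probe 0.63 [ 0.3182 -0.4421  0.0019] [125. 170.]
scene probe_tip 0.93 [ 0.5684 -0.4902  0.0262] [ 84. 237.]
scene probe_tip 0.89 [ 0.4114 -0.4674  0.0283] [107. 189.]
scene probe_tip 0.63 [ 0.5307 -0.0566  0.1911] [255. 185.]
scene propagator 0.55 [ 0.586  -0.0454 -0.0012] [261. 252.]
scene slot 0.6 [ 0.587  -0.0435  0.0654] [261. 237.]
scene back_wall 0.71 [ 0.6184 -0.0404  0.0704] [262. 247.]
```

View pics/wrist5.png

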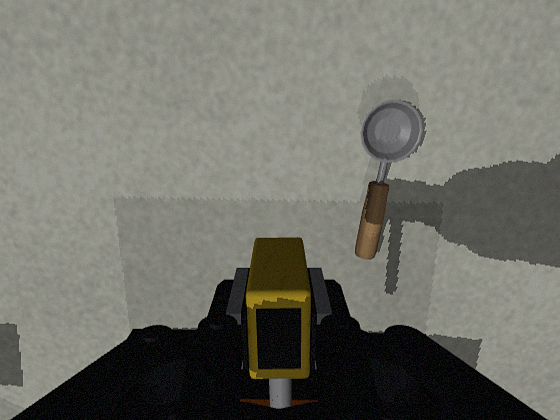

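View pics/scene5.png

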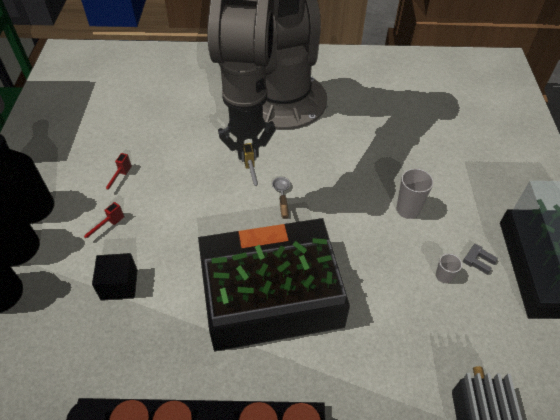

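```bash
python3 - <<'E'
from h import *
np.set_printoptions(precision=4,suppress=True)
c=cap('scene')
im=c['color']
def yaw(A,B): d=(B-A)[:2]; return np.arctan2(-d[0],d[1])
A=ray(c,198.7,237.3,.105);B=ray(c,323.3,218.7,.105);print(A,B,(A+B)/2,yaw(A,B),np.linalg.norm(A-B))
# front top edge by gradient: for each column find the light->dark drop, from above
g=im.sum(2).astype(int); pts=[]
for u in list(range(205,320,4)):
    v0=237.3+(u-198.7)*(218.7-237.3)/(124.6)
    vs=np.arange(int(v0)-7,int(v0)+7); L=cv2.GaussianBlur(g.astype(np.float32),(3,3),0.8)[vs,u]
    k=np.argmin(np.diff(L)); pts.append((u,vs[k]+.5))
pts=np.array(pts);print(pts[:,1])
p=np.polyfit(pts[:,0],pts[:,1],1);r=pts[:,1]-np.polyval(p,pts[:,0]);ok=abs(r)<1.5;p=np.polyfit(pts[ok,0],pts[ok,1],1)
A=ray(c,199,np.polyval(p,199),.105);B=ray(c,323,np.polyval(p,323),.105);print('edge yaw',yaw(A,B),A,B)
d=(B-A)/np.linalg.norm(B-A); m=np.array([.5873,-.0432,.105]); print('edge offset of est from edge', np.cross(d[:2],(m-A)[:2]))
c=cap('top');cv2.imwrite('pics/t6.png',cv2.resize(c['color'][100:205,240:360,::-1],None,fx=6,fy=5.5,interpolation=cv2.INTER_CUBIC))
E
```

```text
[ 0.6192 -0.1872  0.105 ] [0.5578 0.1048 0.105 ] [ 0.5885 -0.0412  0.105 ] 0.20736895359580287 0.298407977504778
[235.5 234.5 234.5 233.5 233.5 232.5 231.5 231.5 230.5 230.5 229.5 228.5
 228.5 227.5 226.5 226.5 225.5 224.5 224.5 223.5 223.5 222.5 221.5 221.5
 220.5 220.5 219.5 218.5 218.5]
edge yaw 0.2143788015737187 [ 0.6168 -0.1868  0.105 ] [0.5535 0.1042 0.105 ]
edge offset of est from edge -0.0016806148279402584<stdin>:16: DeprecationWarning: Arrays of 2-dimensional vectors are deprecated. Use arrays of 3-dimensional vectors instead. (deprecated in NumPy 2.0)
```

View pics/t6.png

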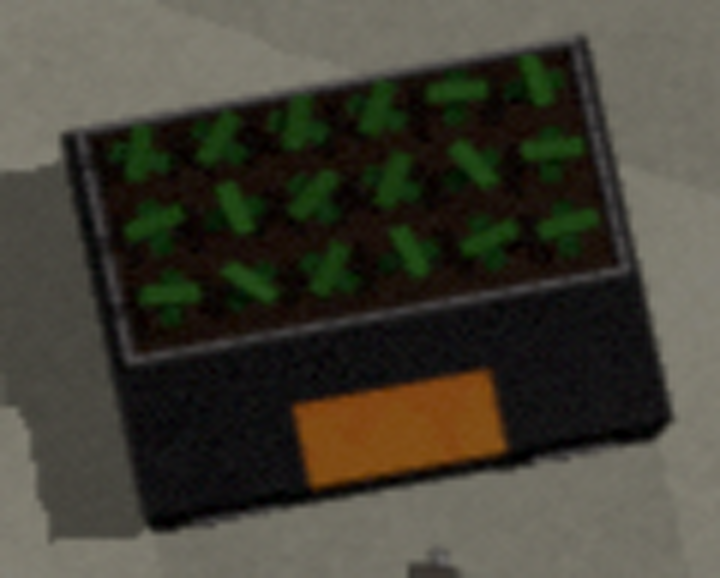

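move_arm(motion=[1.2,-1,-3,0,0,-0.019,1.2,-1,-3,0,0,0,1,-0.3,-2.5,0,0,0,0,0,-1.5,0,0,0,0,0,0,0,0,0,0,0,0,0,0,0])

```text
clock: 9.0
tcp_pos: [0.4725, -0.1016, 0.2528]
tool_rot: [[-0.978, -0.209, 0.007], [-0.209, 0.978, -0.002], [-0.006, -0.003, -1.0]]
force: [0.5, 0.2, -1.1]
grip_width: 0.254
```

```bash
cat >> h.py <<'E'
S=np.array([.587,-.042]);Y=.211
def st():
    s=bot.read_state();R=np.array(s['tool_rot']);p=np.array(s['tcp_pos']);u=np.array([np.cos(Y),np.sin(Y)]);v=np.array([-u[1],u[0]])
    tip=p+R@np.array([-.098,0,.1888-.025]); d=tip[:2]-S; f=np.array(s['force'])
    print('t %.2f tcp'%s['clock'],p.round(4),'tip xp,yp,z mm',(d@u*1e3).round(1),(d@v*1e3).round(1),(tip[2]*1e3).round(1),'yaw err',(np.arctan2(-R[1,0],-R[0,0])-Y).round(4),'zaxis',R[:2,2].round(4),'F u,v,z',(f[:2]@u).round(1),(f[:2]@v).round(1),f[2].round(1),'tq',np.round(s['torque'],2),'g',round(s['grip_width'],3))
    return s
E
python3 -c "
from h import *
st();c=cap('wrist','w7.png')
for q in ['slot','back_wall','probe','probe_tip']:
  for r in landmark_of('wrist',q)[:2]: print(q,r['p'],w(c,r['position']))
c=cap('scene')
for q in ['slot','back_wall','probe','probe_tip']:
  for r in landmark_of('scene',q)[:3]: print(q,r['p'],w(c,r['position']))
"
```

```text
t 9.00 tcp [ 0.4725 -0.1016  0.2528] tip xp,yp,z mm -25.4 -34.9 89.6 yaw err -0.0006 zaxis [ 0.0068 -0.002 ] F u,v,z 0.5 0.1 -1.1 tq [0.02 0.01 0.05] g 0.254
probe 0.8 [ 0.47273524 -0.10318029  0.06709865]
slot 0.89 [ 0.58883489 -0.0402968   0.06596812]
back_wall 0.86 [ 0.61970908 -0.03727846  0.06679519]
probe 0.84 [ 0.31695114 -0.4426845   0.00127708]
probe 0.77 [ 0.4894809  -0.43520989  0.00300895]
probe 0.71 [ 0.46790464 -0.1033742   0.07241614]
probe_tip 0.73 [ 0.56818124 -0.48903908  0.0264125 ]
probe_tip 0.71 [ 0.56721228 -0.08519879  0.08795025]
probe_tip 0.64 [ 0.41067686 -0.4689895   0.02390177]
```

View pics/w7.png

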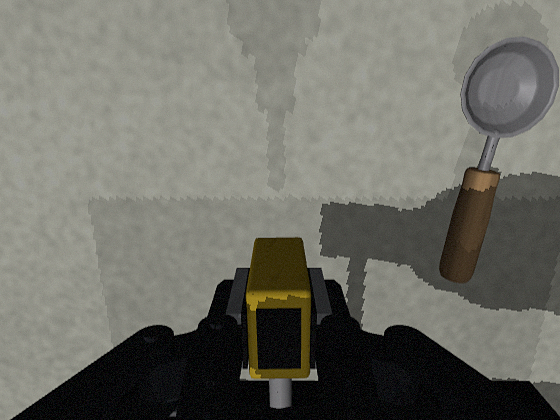

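move_arm(motion=[0,0,-0.9,0.002,0.006,0,0,0,-0.6,0,0,0,0,0,0,0,0,0,0,0,0,0,0,0])

```text
clock: 9.9
tcp_pos: [0.4724, -0.1013, 0.2363]
tool_rot: [[-0.978, -0.209, 0.001], [-0.209, 0.978, 0.001], [-0.001, 0.0, -1.0]]
force: [-0.1, -0.5, -1.4]
grip_width: 0.254
```

```bash
python3 -c "
from h import *
st()"
```

```text
t 9.90 tcp [ 0.4724 -0.1013  0.2363] tip xp,yp,z mm -26.4 -34.0 72.6 yaw err -0.0001 zaxis [0.0008 0.0005] F u,v,z -0.2 -0.4 -1.4 tq [-0.04 -0.03  0.03] g 0.254
```

move_arm(motion=[0.6,0.13,0.2,0,0,0,0.98,0.21,0,0,0,0,0.98,0.21,0,0,0,0,0.98,0.21,0,0,0,0,0,0,0,0,0,0])

```text
clock: 10.4
tcp_pos: [0.5119, -0.0927, 0.2389]
tool_rot: [[-0.978, -0.21, 0.002], [-0.21, 0.978, 0.001], [-0.002, 0.0, -1.0]]
force: [0.5, 0.6, -0.5]
grip_width: 0.256
```

```bash
python3 -c "
from h import *
st()"
```

```text
t 10.40 tcp [ 0.5119 -0.0927  0.2389] tip xp,yp,z mm 14.3 -33.8 75.3 yaw err 0.0003 zaxis [0.0021 0.0005] F u,v,z 0.7 0.5 -0.5 tq [-0.01  0.05 -0.02] g 0.256
```

move_arm(motion=[0,0,-0.2,0,0,0,0,0,-0.1,0,0,0,0,0,0,0,0,0])

```text
clock: 10.7
tcp_pos: [0.5117, -0.0928, 0.2353]
tool_rot: [[-0.978, -0.21, 0.001], [-0.21, 0.978, 0.0], [-0.001, 0.0, -1.0]]
force: [0.0, 0.1, -0.3]
grip_width: 0.256
```

```bash
python3 -c "
from h import *
st()"
```

```text
t 10.70 tcp [ 0.5117 -0.0928  0.2353] tip xp,yp,z mm 14.0 -33.8 71.7 yaw err 0.0005 zaxis [0.0014 0.0003] F u,v,z 0.0 0.1 -0.3 tq [-0.05 -0.09 -0.  ] g 0.256
```

move_arm(motion=[0,0,-0.1,0,0,0,0,0,0,0,0,0,0,0,0,0,0,0])

```text
clock: 11.0
tcp_pos: [0.5111, -0.093, 0.2342]
tool_rot: [[-0.978, -0.209, 0.001], [-0.209, 0.978, 0.0], [-0.001, 0.0, -1.0]]
force: [-0.4, 0.2, -1.4]
grip_width: 0.251
```

```bash
python3 -c "
from h import *
st()"
```

```text
t 11.00 tcp [ 0.5111 -0.093   0.2342] tip xp,yp,z mm 13.3 -33.9 70.5 yaw err -0.0001 zaxis [0.0009 0.0004] F u,v,z -0.4 0.2 -1.4 tq [-0.02  0.01 -0.04] g 0.251
```

move_arm(motion=[0.05,0,-0.08,0,0,0,0,0,0,0,0,0,0,0,0,0,0,0])

```text
clock: 11.3
tcp_pos: [0.5116, -0.0931, 0.2335]
tool_rot: [[-0.978, -0.209, 0.001], [-0.209, 0.978, 0.0], [-0.001, 0.0, -1.0]]
force: [0.1, 0.3, -1.4]
grip_width: 0.255
```

```bash
python3 -c "
from h import *
st()"
```

```text
t 11.30 tcp [ 0.5116 -0.0931  0.2335] tip xp,yp,z mm 13.7 -34.1 69.8 yaw err -0.0003 zaxis [0.0011 0.0005] F u,v,z 0.1 0.3 -1.4 tq [0.01 0.02 0.02] g 0.255
```

move_arm(motion=[0,0,-0.1,0,0,0,0,0,0,0,0,0,0,0,0,0,0,0])

```text
clock: 11.6
tcp_pos: [0.5117, -0.0931, 0.2327]
tool_rot: [[-0.978, -0.209, 0.002], [-0.209, 0.978, 0.001], [-0.002, 0.0, -1.0]]
force: [-1.1, 0.5, 0.8]
grip_width: 0.255
```

```bash
python3 -c "
from h import *
st()"
```

```text
t 11.60 tcp [ 0.5117 -0.0931  0.2327] tip xp,yp,z mm 14.0 -34.2 69.0 yaw err -0.0004 zaxis [0.0017 0.0005] F u,v,z -1.0 0.7 0.8 tq [ 0.05  0.09 -0.04] g 0.255
```

move_arm(motion=[0.6,0.13,0.06,0,0,0,0.6,0.13,0,0,0,0,0,0,0,0,0,0])

```text
clock: 11.9
tcp_pos: [0.5249, -0.0902, 0.2333]
tool_rot: [[-0.978, -0.209, 0.002], [-0.209, 0.978, 0.001], [-0.002, 0.0, -1.0]]
force: [-0.7, 0.2, -0.3]
grip_width: 0.253
```

```bash
python3 -c "
from h import *
st()"
```

```text
t 11.90 tcp [ 0.5249 -0.0902  0.2333] tip xp,yp,z mm 27.5 -34.1 69.7 yaw err -0.0001 zaxis [0.0018 0.0006] F u,v,z -0.6 0.4 -0.3 tq [ 0.   -0.01 -0.02] g 0.253
```

move_arm(motion=[0.2,0.04,0,0,0,0,0,0,0,0,0,0,0,0,0,0,0,0])

```text
clock: 12.2
tcp_pos: [0.5272, -0.0896, 0.233]
tool_rot: [[-0.978, -0.21, 0.001], [-0.21, 0.978, 0.0], [-0.001, 0.0, -1.0]]
force: [0.0, -0.6, 0.7]
grip_width: 0.254
```

```bash
python3 -c "
from h import *
st()"
```

```text
t 12.20 tcp [ 0.5272 -0.0896  0.233 ] tip xp,yp,z mm 29.8 -34.0 69.3 yaw err 0.0001 zaxis [0.0013 0.0004] F u,v,z -0.1 -0.6 0.7 tq [-0.06  0.06  0.01] g 0.254
```

move_arm(motion=[0.15,0.03,0.02,0,0,0,0,0,0,0,0,0])

```text
clock: 12.4
tcp_pos: [0.528, -0.0896, 0.233]
tool_rot: [[-0.978, -0.209, -0.001], [-0.209, 0.978, 0.0], [0.001, 0.001, -1.0]]
force: [-1.2, 0.6, 1.2]
grip_width: 0.257
```

```bash
python3 -c "
from h import *
st()"
```

```text
t 12.40 tcp [ 0.528  -0.0896  0.233 ] tip xp,yp,z mm 30.3 -34.1 69.1 yaw err -0.0004 zaxis [-0.0006  0.0005] F u,v,z -1.0 0.9 1.2 tq [ 0.06 -0.01  0.08] g 0.257
```

move_arm(motion=[0.15,0.03,0.02,0,0.001,0,0,0,0,0,0,0])

```text
clock: 12.6
tcp_pos: [0.5286, -0.0895, 0.2331]
tool_rot: [[-0.978, -0.209, -0.004], [-0.209, 0.978, 0.001], [0.004, 0.001, -1.0]]
force: [-1.7, 0.8, 3.4]
grip_width: 0.253
```

```bash
python3 -c "
from h import *
st()"
```

```text
t 12.60 tcp [ 0.5286 -0.0895  0.2331] tip xp,yp,z mm 30.4 -34.1 68.9 yaw err -0.0009 zaxis [-0.004   0.0007] F u,v,z -1.5 1.1 3.4 tq [0.22 0.06 0.08] g 0.253
```

move_arm(motion=[0.035,0.314,0.03,0,-0.004,0,0.1,0.02,0,0,0,0])

```text
clock: 12.8
tcp_pos: [0.5284, -0.0869, 0.2329]
tool_rot: [[-0.978, -0.207, -0.004], [-0.207, 0.978, 0.0], [0.004, 0.001, -1.0]]
force: [-8.8, 0.1, 6.1]
grip_width: 0.256
```

```bash
python3 -c "
from h import *
st()"
```

```text
t 12.80 tcp [ 0.5284 -0.0869  0.2329] tip xp,yp,z mm 30.7 -31.7 68.8 yaw err -0.0023 zaxis [-0.0037  0.0004] F u,v,z -8.6 1.9 6.1 tq [0.28 1.37 0.26] g 0.256
```

move_arm(motion=[-0.06,0.293,0.06,0,-0.004,0.002,0.06,0.01,0,0,0,0])

```text
clock: 13.0
tcp_pos: [0.5273, -0.0842, 0.2332]
tool_rot: [[-0.978, -0.208, -0.002], [-0.208, 0.978, 0.0], [0.002, 0.001, -1.0]]
force: [-4.6, 1.0, 0.5]
grip_width: 0.254
```

```bash
python3 -c "
from h import *
st()"
```

```text
t 13.00 tcp [ 0.5273 -0.0842  0.2332] tip xp,yp,z mm 30.5 -28.7 69.2 yaw err -0.0012 zaxis [-0.002   0.0003] F u,v,z -4.3 1.9 0.5 tq [0.17 1.02 0.17] g 0.254
```

move_arm(motion=[-0.06,0.293,0,0,-0.001,0.001,0.06,0.012,0,0,0,0,-0.06,0.293,0,0,0,0,0.06,0.012,0,0,0,0])

```text
clock: 13.4
tcp_pos: [0.5263, -0.0784, 0.2329]
tool_rot: [[-0.978, -0.208, -0.003], [-0.208, 0.978, -0.0], [0.003, 0.001, -1.0]]
force: [-8.7, 0.4, 4.6]
grip_width: 0.254
```

```bash
python3 -c "
from h import *
st()"
```

```text
t 13.40 tcp [ 0.5263 -0.0784  0.2329] tip xp,yp,z mm 30.6 -23.0 68.8 yaw err -0.0017 zaxis [-0.0031 -0.0001] F u,v,z -8.4 2.2 4.6 tq [0.2  1.55 0.23] g 0.254
```

move_arm(motion=[-0.07,0.293,0.04,0,-0.002,0.001,0.05,0.01,0.01,0,0,0,-0.06,0.293,0.02,0,0,0,0.05,0.01,0,0,0,0])

```text
clock: 13.8
tcp_pos: [0.5251, -0.0721, 0.2332]
tool_rot: [[-0.978, -0.209, -0.004], [-0.209, 0.978, -0.0], [0.004, 0.001, -1.0]]
force: [-6.9, -0.7, 1.2]
grip_width: 0.256
```

```bash
python3 -c "
from h import *
st()"
```

```text
t 13.80 tcp [ 0.5251 -0.0721  0.2332] tip xp,yp,z mm 30.6 -16.4 69.1 yaw err -0.0009 zaxis [-0.0036 -0.0002] F u,v,z -6.9 0.7 1.2 tq [-0.02  1.36  0.1 ] g 0.256
```

move_arm(motion=[-0.07,0.293,0.02,0,-0.003,0.001,0.05,0.01,0.01,0,0,0,-0.06,0.293,0.02,0,0,0,0.05,0.01,0,0,0,0])

```text
clock: 14.2
tcp_pos: [0.5257, -0.0652, 0.2339]
tool_rot: [[-0.978, -0.21, 0.001], [-0.21, 0.978, -0.0], [-0.001, -0.0, -1.0]]
force: [-0.0, -0.0, -0.8]
grip_width: 0.256
```

```bash
python3 -c "
from h import *
st()"
```

```text
t 14.20 tcp [ 0.5257 -0.0652  0.2339] tip xp,yp,z mm 33.4 -9.8 70.2 yaw err 0.0009 zaxis [ 0.0012 -0.    ] F u,v,z -0.0 -0.0 -0.8 tq [-0.07  0.03 -0.03] g 0.256
```

The nose has dropped in: the tip is 33.4 mm behind the front face and the force is zero. I'll push it in gently.

move_arm(motion=[0.2,0.043,0,0,0,0,0.2,0.043,0,0,0,0,0,0,0,0,0,0])

```text
clock: 14.5
tcp_pos: [0.5308, -0.0641, 0.2343]
tool_rot: [[-0.978, -0.211, 0.003], [-0.211, 0.978, -0.0], [-0.003, -0.001, -1.0]]
force: [-0.2, 0.2, 0.5]
grip_width: 0.254
```

```bash
python3 -c "
from h import *
st()"
```

```text
t 14.50 tcp [ 0.5308 -0.0641  0.2343] tip xp,yp,z mm 38.9 -9.8 70.7 yaw err 0.0014 zaxis [ 0.0028 -0.    ] F u,v,z -0.1 0.2 0.5 tq [-0.04 -0.03 -0.02] g 0.254
```

move_arm(motion=[0.3,0.064,-0.07,0,0.002,-0.001,0.3,0.064,0,0,0,0,0,0,0,0,0,0])

```text
clock: 14.8
tcp_pos: [0.5376, -0.0628, 0.2335]
tool_rot: [[-0.978, -0.21, 0.001], [-0.21, 0.978, -0.0], [-0.001, -0.0, -1.0]]
force: [0.2, 0.7, -1.0]
grip_width: 0.251
```

```bash
python3 -c "
from h import *
st()"
```

```text
t 14.80 tcp [ 0.5376 -0.0628  0.2335] tip xp,yp,z mm 45.5 -10.0 69.8 yaw err 0.0002 zaxis [ 0.001 -0.   ] F u,v,z 0.3 0.7 -1.0 tq [ 0.04 -0.02 -0.04] g 0.251
```

move_arm(motion=[0.4,0.085,0,0,0,0,0.4,0.085,0,0,0,0,0,0,0,0,0,0])

```text
clock: 15.1
tcp_pos: [0.5463, -0.0608, 0.2335]
tool_rot: [[-0.978, -0.21, 0.001], [-0.21, 0.978, 0.0], [-0.001, -0.0, -1.0]]
force: [0.4, -0.1, -0.2]
grip_width: 0.254
```

```bash
python3 -c "
from h import *
st()"
```

```text
t 15.10 tcp [ 0.5463 -0.0608  0.2335] tip xp,yp,z mm 54.4 -9.9 69.8 yaw err 0.0003 zaxis [0.0008 0.    ] F u,v,z 0.4 -0.2 -0.2 tq [-0.03  0.03  0.01] g 0.254
```

move_arm(motion=[0.35,0.075,0,0,0,0,0.35,0.075,0,0,0,0,0.2,0.043,0,0,0,0,0,0,0,0,0,0])

```text
clock: 15.5
tcp_pos: [0.5562, -0.0587, 0.2334]
tool_rot: [[-0.978, -0.21, 0.001], [-0.21, 0.978, 0.0], [-0.001, -0.0, -1.0]]
force: [0.2, -0.8, -0.3]
grip_width: 0.257
```

```bash
python3 -c "
from h import *
st()"
```

```text
t 15.50 tcp [ 0.5562 -0.0587  0.2334] tip xp,yp,z mm 64.5 -9.9 69.7 yaw err 0.0004 zaxis [0.0007 0.    ] F u,v,z 0.0 -0.8 -0.3 tq [ 0.07 -0.03  0.04] g 0.257
```

move_arm(motion=[0.2,0.043,0,0,0,0,0.1,0.02,0,0,0,0,0.1,0.02,0,0,0,0])

```text
clock: 15.8
tcp_pos: [0.5596, -0.058, 0.2332]
tool_rot: [[-0.978, -0.209, -0.002], [-0.209, 0.978, 0.0], [0.002, 0.0, -1.0]]
force: [-9.6, -0.8, 4.4]
grip_width: 0.255
```

```bash
python3 -c "
from h import *
st()"
```

```text
t 15.80 tcp [ 0.5596 -0.058   0.2332] tip xp,yp,z mm 67.6 -9.8 69.2 yaw err 0.0 zaxis [-0.0016  0.0001] F u,v,z -9.6 1.2 4.4 tq [-0.06  1.69  0.06] g 0.255
```

move_arm(motion=[-0.03,-0.006,0.02,0,-0.001,0,0,0,0,0,0,0,0,0,0,0,0,0])

```text
clock: 16.1
tcp_pos: [0.5592, -0.0581, 0.2334]
tool_rot: [[-0.978, -0.209, -0.001], [-0.209, 0.978, 0.0], [0.001, 0.0, -1.0]]
force: [-0.0, 0.7, -0.1]
grip_width: 0.253
```

```bash
python3 -c "
from h import *
st()"
```

```text
t 16.10 tcp [ 0.5592 -0.0581  0.2334] tip xp,yp,z mm 67.3 -9.8 69.6 yaw err -0.0 zaxis [-0.0008  0.0002] F u,v,z 0.1 0.7 -0.1 tq [0.08 0.16 0.05] g 0.253
```

Fully home and unloaded, so I'll release.

move_arm(motion=[0,0,0,0,0,0,0,0,0,0,0,0,0,0,0,0,0,0,0,0,0,0,0,0,0,0,0,0,0,0,0,0,0,0,0,0,0,0,0,0,0,0,0,0,0,0,0,0], gripper=1)

```text
clock: 16.9
tcp_pos: [0.5597, -0.0583, 0.2337]
tool_rot: [[-0.978, -0.209, 0.001], [-0.209, 0.978, -0.0], [-0.001, -0.0, -1.0]]
force: [-1.0, 1.0, -0.0]
grip_width: 1.0
```

```bash
python3 -c "
from h import *
st();cap('wrist','w8.png')"
```

```text
t 16.90 tcp [ 0.5597 -0.0583  0.2337] tip xp,yp,z mm 68.0 -10.3 70.0 yaw err -0.0003 zaxis [ 0.0007 -0.0001] F u,v,z -0.8 1.2 -0.0 tq [-0.01 -0.    0.03] g 1.0
```

View pics/w8.png

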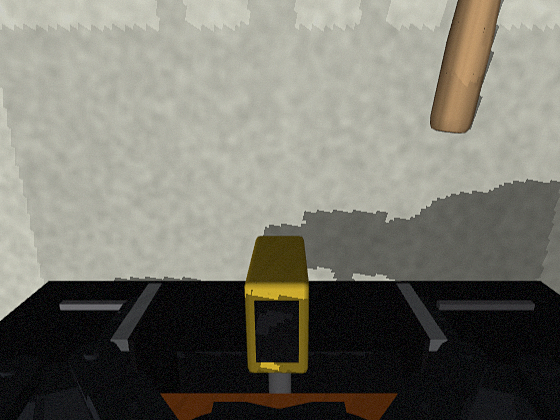

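The fingers are open and clear, at (140,320) and (420,320). The handle at (277,310) has stayed level in front of the orange hood. I'll retract straight up.

move_arm(motion=[0,0,1,0,0,0,0,0,2,0,0,0,0,0,3,0,0,0,0,0,4,0,0,0,0,0,4,0,0,0,-2,0,3,0,0,0,-3,0,0,0,0,0,-3,0,0,0,0,0,0,0,0,0,0,0,0,0,0,0,0,0])

```text
clock: 17.95
tcp_pos: [0.4751, -0.0598, 0.4166]
tool_rot: [[-0.978, -0.207, 0.005], [-0.207, 0.978, 0.001], [-0.005, -0.0, -1.0]]
force: [0.3, 0.9, -0.5]
grip_width: 1.003
```

```bash
python3 -c "
from h import *
st()
for n in ['wrist','scene','top']:
  c=cap(n,n+'9.png')
  for q in ['probe','probe_tip','scoop','timer','beaker','dosing_cup','hose_clip']:
    for r in landmark_of(n,q)[:3]: print(n,q,round(r['p'],2),w(c,r['position']).round(4))
a=cv2.imread('pics/scene9.png')[180:280,190:350];cv2.imwrite('pics/s9c.png',cv2.resize(a,None,fx=4,fy=4))
"
```

```text
t 17.95 tcp [ 0.4751 -0.0598  0.4166] tip xp,yp,z mm -14.3 5.7 253.2 yaw err -0.0024 zaxis [0.0046 0.0006] F u,v,z 0.5 0.8 -0.5 tq [-0.02 -0.02 -0.06] g 1.003
wrist probe 0.9 [ 0.5568 -0.0595  0.0433]
wrist scoop 0.59 [0.4116 0.0051 0.0025]
wrist hose_clip 0.31 [ 0.5826 -0.0424 -0.0031]
scene probe 0.85 [ 3.177e-01 -4.454e-01 -4.000e-04]
scene probe 0.78 [ 0.4902 -0.435   0.0031]
scene probe 0.57 [ 0.5587 -0.0579  0.0499]
scene probe_tip 0.86 [ 0.411  -0.4722  0.026 ]
scene probe_tip 0.78 [ 0.5715 -0.492   0.0257]
scene scoop 0.75 [ 0.4101  0.0027 -0.0014]
scene timer 0.78 [ 0.6846 -0.3828 -0.0024]
scene beaker 0.6 [0.4373 0.3458 0.002 ]
scene dosing_cup 0.79 [ 0.6466  0.4052 -0.0008]
scene hose_clip 0.68 [0.5884 0.4867 0.003 ]
scene hose_clip 0.59 [ 0.5869 -0.0418  0.0647]
scene hose_clip 0.18 [ 0.6164 -0.0374  0.0689]
top probe 0.63 [ 0.3163 -0.438  -0.0034]
top probe 0.56 [ 0.4924 -0.4328 -0.0018]
top probe_tip 0.69 [ 0.5722 -0.4917  0.0221]
top probe_tip 0.62 [ 0.4085 -0.4712  0.0269]
top scoop 0.72 [0.4151 0.0067 0.0035]
top timer 0.6 [ 0.6872 -0.3805  0.0039]
top beaker 0.97 [0.4426 0.348  0.0023]
top dosing_cup 0.57 [0.6431 0.4057 0.0026]
top hose_clip 0.51 [0.595  0.4875 0.0013]
```

View pics/wrist9.png

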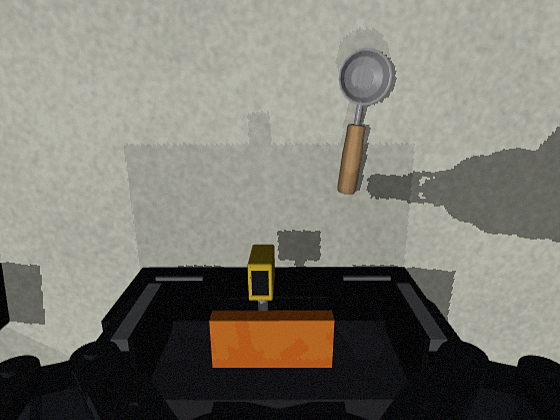

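View pics/s9c.png

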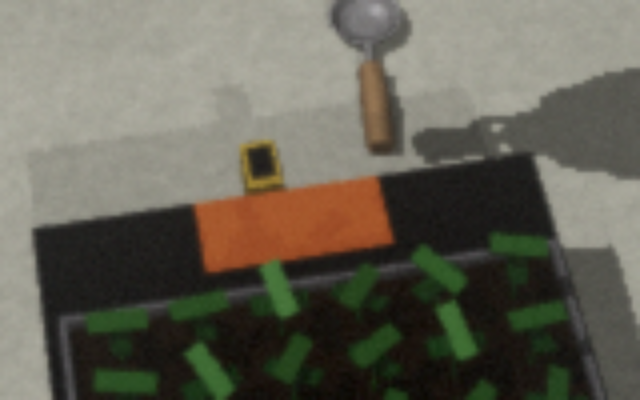

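The probe sits straight in the slot, with the handle at wrist pixel (261,278). Only a short piece of stem shows before the orange hood at (271,340). The bystanders are where they were, so I'm handing in.

```bash
python3 -c "
from h import *
print(bot.job_done());st()"
```

```text
the job is handed in; nothing more can be done
None
the job is handed in; nothing more can be done
```

The yellow probe is in the sensor well with its stem fully home. I released it and handed the job in at about 18 s of the 72 s allowed. No verdict was reported.

- **Finding the well:** I picked up the probe and entered the slot near its right end (y −34 mm). I then slid the nose along the back wall in 3 mm steps. It dropped into the well at about y −10 mm.
- **Pushing home:** I pushed the stem in until it met the bottom, at about 67 mm behind the front face. The highest force I read on the tool was about 11 N, and I backed off to zero load before letting go. These readings were taken at the end of each short move, not continuously.
- **Last checks:**
  - After the arm withdrew, the pictures showed the handle upright and straight in front of the orange hood.
  - The networks put the nose at about 65 mm, against 67 mm from the arm's own position. That is within their error, and both exceed the 60 mm needed.
  - The scoop and timer were within a few mm of where they started, and so were the dosing cup and hose clip. The beaker had no earlier network reading, but it looked unmoved in the pictures.
- **Disagreement:** The nose height I calculated at floor contact was about 69 mm, not the nominal 71 mm. The cause is probably a small calibration or grip offset. The stem still went in without side force.

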